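# Load a sample rack past the spring gate of a tube reader

## Robot

A 6-joint arm with a two-finger parallel gripper is mounted at the origin on a cart in front of the work surface, level with it; the furniture and walls round the work are solid. World frame = base frame: x ahead of the robot, y to its left, z up, the work surface at z = 0. Lengths are in m, angles in rad, forces in N, time in s.
With the tool pointing down it reaches from about 0.225 to 0.875 m from the base axis. Payload 3.4 kg.
Tool frame: the origin (TCP) lies between the finger pads; the fingertips stand 19 mm ahead of it and the grasp point (between the pads) is the TCP (bot.tips_ahead is the distance from the TCP to the fingertips, in m); z points along the fingers, y is the line along which they close (so a half turn about z gives the same grasp; the last joint's range is limited). The gripper opens to 85 mm and grips with 20 to 120 N. Pads are 22 mm wide; open, the fingers measure 114 mm over their backs; the gripper's body (76 mm by 85 mm) begins 54 mm behind the grasp point. The pads swing forward as they close: fully open they stand 13 mm farther back than shut.
Start: joints at [-1.32, 0.276, 1.505, -0, 1.361, -0.121], TCP at [0.209, -0.536, 0.224] pointing down, gripper open.
Joint ranges: [-2.89, 2.89], [-0.75, 2.08], [0.22, 2.7], [-1.18, 4.32], [0.11, 2.71], [-2.7, 2.7]. Speed limits (rad/s): [2.57, 2.57, 3.14, 3.14, 3.14, 3.14].

## Interface

Orientations are given as a 3x3 rotation matrix whose columns are the frame's x, y, z axes.
In Python, from rig import bot gives the robot as it stands.
- The arm moves only by the tool arm_command, never from a script. Its argument "moves" is a list of rows, each a list of 7 numbers: the shift along the tool's x, y, z in m, then the turn, a rotation vector about the tool's x, y, z in degrees, then the finger opening in m, from 0 to 0.0854. In form: [[tx, ty, tz, wx, wy, wz, grip], ...]. A call has exactly 10 rows; each row shifts and turns the commanded pose from where the row before left it, along the tool's axes as they then stand; what a row does not reach is not made up. A row lasts 1/8 s, in which the tool goes at most 62.5 mm and 10.7 degrees, less where a joint would pass 70% of its speed; a pose out of reach is approached as far as the arm can. A call is refused whole if a number of a shift passes 0.0625 or a number of a turn 10.7, either way. A call with a gripper value outside its range is refused whole. The fingers move at their own pace and stop on an object; "grip_force" is the grip in N (left out, the last holds). Time passes only in rows, so rows that do not move let the fingers close, or fill a call up. It gives the time, the measured TCP pose, the force, the opening and the grip force at its end, in the units of the state.
- bot.observe(): the state, without advancing time (a new reading comes with each control period).
- bot.snapshot(name): name is "scene" or "top" or "wrist"; returns a dict with "frame" (480x640x3 uint8, red, green, blue), "K" (3x3 intrinsics, pixels), "k1" (the pictures are not rectified: a ray, as slopes to the right and down, at radius r is drawn at 1 + k1 r^2 times it, then the intrinsics apply), "rvec" (rotation vector, rad) and "tvec" (3), from world to camera coordinates, as OpenCV has them. Camera axes: x right, y down, z forward; pixel columns grow to the right and rows downward; lengths in m; the calibration is good to about 2 mm. A picture is of the moment at which its call begins. There is no depth.
- bot.job_done(): hands the job in; it is judged then, once.
The state is a dict: "t": time; "qpos": joint angles; "joint_vel": joint speeds; "effort": joint torques, N m; "position": TCP position; "tcp_rot": TCP orientation; "ft_force": force on the tool from outside, world axes, zero at the start; "torque": the same for the moment, N m; "gripper_width": opening from 0.0 (shut) to 1.0 (fully open); "grasp_force": force on a finger pad.
Only numpy, scipy, OpenCV 4.12 (cv2) and the standard library are available. Lean on these libraries where they do the work, as an engineer would, in place of code of your own. Each camera call takes 0.05 s, during which the arm holds its last target. There are 200 camera calls.

## Task

Load the grey tube rack into the reader: with one fingertip press the orange bar beside the lane down until it lies about level and keep it down, so that the gate stays swung out of the lane, and meanwhile push the rack along the lane from behind with the other finger until it stands against the end stop. Then draw the pushing finger back clear of the rack and the gate, and let the bar come up so that the gate shuts fully behind the rack. Only push: do not grasp or lift the rack or its tubes, do not let the gate close onto the rack while it passes, and leave the cup, the timer and the marker where they are.

Things in the scene. Friction and masses are not known exactly. Their poses are not given: they have to be found in the camera images.
- dock: loading lane, fixed: 8 mm aluminium base (top = lane floor), steel rails, white reader head (114 mm high, at x 42 to 126, y -37 to -103 mm), orange gate. Origin: on the worktop, lane centre line, at the gate's downstream face. x = the way the rack travels, y = towards the orange bar, z up. Lane 31 mm wide, from the open mouth at x = -204 mm; rails 5 mm thick, tops 26 mm (bar side) and 30 mm high.
- end_stop (a point): foot of the face of the end stop (grey block with black pad, 42 mm high), on the lane floor, 112 mm past the gate along the lane; axes as the dock
- gate (a joint): the gate, rad: 0 shut, 0.58 bar level, 0.8 its stop; a spring shuts it when let go, holding takes 3 to 6 N. Gate and bar are one crank, hinge along the lane at dock y 30, z 20 mm. Shut, its tab (dock x -7 to 0, z 40 to 50 mm) reaches over the rail to y = 5 mm and blocks the rack; from about 0.42 the rack passes clear. Open, the tab stands up at y 16 to 46 mm, in the way of a finger there.
- bar (a point): middle of the top face of the orange press bar (moves with it): 184 mm long, dock x -195 to -11 mm, 44 mm wide, lightly ribbed along its length. At rest it slopes up away from the lane, from dock y 31, z 37 mm to y 66, z 60 mm. Pressed to joint value 0.58 it lies level, top at z = 34 mm, y 38 to 82 mm. A fingertip can hold it down and slide along it.
- rack: loose grey tube rack in the lane before the gate, 106 long, 28 wide, 60 mm high, 0.15 to 0.31 kg. Origin: centre of the underside; x towards its nose. Flat end faces at x = -53 and +53 mm. Five places 20 mm apart: tubes (tops 93 mm above the underside) in the three nearest the nose, the rear two empty. Home: nose on the end stop, origin at dock x = 59 mm, rear 6 mm past the gate.
- tube_00: loose tube with a red cap in the place nearest the rack's nose, 16 mm wide, 89 mm tall; origin at its lower end, z up
- tube_06: loose tube with a purple cap in the second place from the nose, 16 mm wide, 89 mm tall; origin at its lower end, z up
- tube_04: loose tube with a blue cap in the middle place, 16 mm wide, 89 mm tall; origin at its lower end, z up
- cup_0: bystander: specimen cup with orange lid, 62 mm wide, 70 mm high, on the worktop beside the lane away from the bar; origin at the centre of its underside
- timer: bystander: white lab timer lying on its back, 66 x 72 x 16 mm, beyond the mouth of the lane; origin at the centre of its underside
- marker_1: bystander: red and white marker pen lying on the worktop on the bar's side, 135 mm long, 17 mm thick; origin at the middle of its underside, y along it

How it is judged:
By the outcome, as a careful person would: the job done as asked, in the order asked, and still so for the second after the job is handed in, with the robot touching nothing.
It also fails if it takes over 42 s, if anything falls off the work surface, if the arm or the gripper's body presses on something with over 40 N, if the wrist force passes 120 N, or if a joint passes its speed limit or range.

## Working session

There is one attempt and no reset: what is moved stays moved. The work goes in short steps, Python scripts to look and compute and a tool call to move; the robot and the scene stay as the last step left them, time stands still between calls to the robot, and variables do not carry over. Pictures are saved under pics/ and viewed, at most 10 in all, crops included, and the job is handed in when it is done.

Besides the shell and the picture viewer there is one more tool, called after ">>>" by a JSON object that holds its "api" and its "payload", one argument or row to a line. arm_command: Moves the arm, as the interface text tells. Its arguments: {"type":"object","properties":{"moves":{"type":"array"},"grip_force":{"type":"number"}},"required":["moves"]}

```bash
ls; mkdir -p pics; python3 - <<'E'
from rig import bot
import cv2,pickle
S={}
for n in ("scene","top"):
    s=bot.snapshot(n);S[n]=s
    cv2.imwrite(f"pics/{n}0.png",s["frame"][:,:,::-1]); print(n,s["K"].tolist(),s["k1"],s["rvec"],s["tvec"])
pickle.dump(S,open("s0.pkl","wb"))
o=bot.observe();print(o,bot.tips_ahead)
E
```

```text
pics
scene [[546.8114924408268, 0.0, 314.4485224053104], [0.0, 546.8114924408268, 239.62862447611116], [0.0, 0.0, 1.0]] -0.10059391027379785 [ 1.05171998 -2.13248493  1.29129377] [0.31911045 0.27221745 0.64147094]
top [[545.4855796552646, 0.0, 319.6486341488702], [0.0, 545.4855796552646, 239.62194415568302], [0.0, 0.0, 1.0]] -0.03759916835788115 [ 2.18988814 -2.24500922  0.05592161] [-0.04373973  0.53891662  1.1672471 ]
{'t': 0.1, 'qpos': array([-1.32003275e+00,  2.76512399e-01,  1.50598722e+00,  6.93399346e-06,
        1.36072324e+00, -1.20971560e-01]), 'joint_vel': array([-8.55305627e-04, -2.10445665e-04, -2.11988142e-03,  8.57804837e-06,
       -1.19564701e-03, -8.87429376e-04]), 'effort': array([ 8.39171098e-04, -4.17699623e+01, -2.46404546e+01, -2.09911805e-04,
        5.84926573e-03, -4.88398825e-06]), 'position': array([ 0.20875065, -0.53525059,  0.22284497]), 'tcp_rot': array([[ 9.31699057e-01,  3.63230931e-01, -3.97956546e-04],
       [ 3.63231092e-01, -9.31697738e-01,  1.58090355e-03],
       [ 2.03457856e-04, -1.61747654e-03, -9.99998671e-01]]), 'ft_force': array([ 0.55727665, -0.19996006,  0.41207741]), 'torque': array([-0.02304896, -0.03356249,  0.0321061 ]), 'grasp_force': 0.0, 'gripper_width': 0.9996263829425415} 0.019
```

View pics/scene0.png

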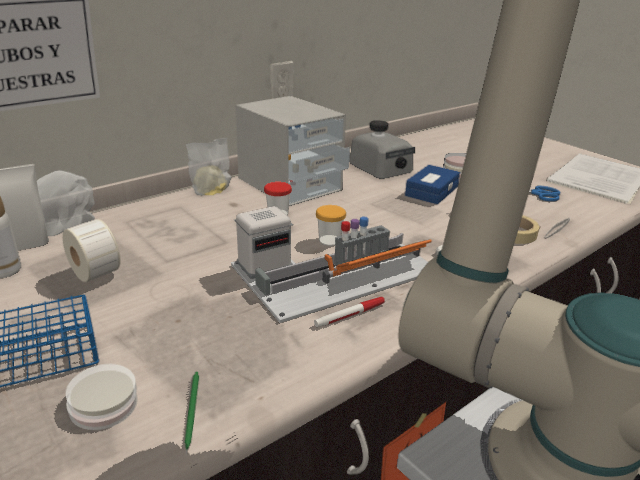

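View pics/top0.png

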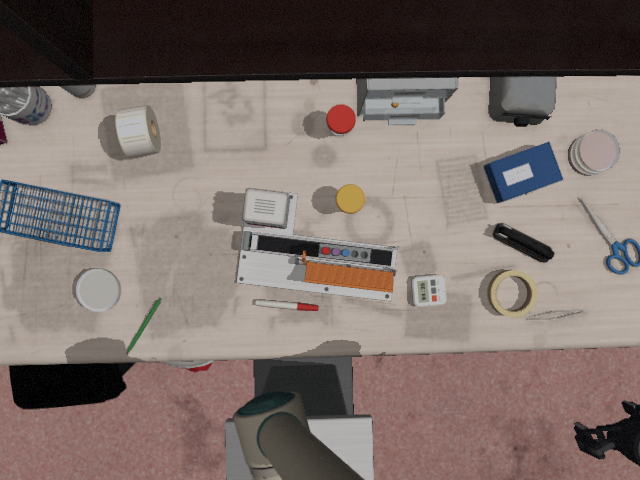

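The scene view shows the dock with the orange bar on the robot's side and the rack (caps near (345–365, 223)) before the gate. In the top view the lane runs left, the bar spans about (305–394, 262–292), the caps are near (325–370, 253), the cup is at (350, 198), the timer at (429, 290) and the marker at (286, 305).

```bash
cat > h.py <<'E'
import numpy as np,cv2
def rays(s,px):
    D=np.array([s["k1"],0,0,0,0.]); n=cv2.undistortPoints(np.float64(px).reshape(-1,1,2),np.float64(s["K"]),D).reshape(-1,2)
    R=cv2.Rodrigues(np.float64(s["rvec"]))[0]; d=np.c_[n,np.ones(len(n))]@R
    return -R.T@np.ravel(s["tvec"]),d
def onz(s,px,z):
    c,d=rays(s,px); return c+d*((np.asarray(z)-c[2])/d[:,2])[:,None]
def proj(s,P):
    return cv2.projectPoints(np.float64(P).reshape(-1,3),np.float64(s["rvec"]),np.float64(s["tvec"]),np.float64(s["K"]),np.array([s["k1"],0,0,0,0.]))[0].reshape(-1,2)
E
python3 - <<'E'
from h import *;import pickle
S=pickle.load(open("s0.pkl","rb"));s=S["top"]
hsv=cv2.cvtColor(s["frame"],cv2.COLOR_RGB2HSV)
m=cv2.inRange(hsv,(4,150,80),(16,255,255)); m[:245]=0;m[310:]=0;m[:,:290]=0;m[:,400:]=0
m=cv2.morphologyEx(m,cv2.MORPH_OPEN,np.ones((9,9)))
c=max(cv2.findContours(m,0,2)[0],key=cv2.contourArea);b=cv2.boxPoints(cv2.minAreaRect(c));print(b)
b=b[np.argsort(b[:,0])];L=b[:2][np.argsort(b[:2,1])];R=b[2:][np.argsort(b[2:,1])]
px=np.array([L[0],L[1],R[0],R[1]])  # down end near lane, down end outer, mouth near, mouth outer
W=onz(s,px,[.037,.060,.037,.060]);print(W.round(4))
Dk=np.array([[-11,31],[-11,66],[-195,31],[-195,66]])/1000
A=cv2.estimateAffinePartial2D  # rigid fit by Kabsch
a=Dk-Dk.mean(0);w=W[:,:2]-W[:,:2].mean(0)
th=np.arctan2((a[:,0]*w[:,1]-a[:,1]*w[:,0]).sum(),(a*w).sum());Rm=np.array([[np.cos(th),-np.sin(th)],[np.sin(th),np.cos(th)]])
o=W[:,:2].mean(0)-Rm@Dk.mean(0);print("dock",o,np.degrees(th),"res mm",((Dk@Rm.T+o-W[:,:2])*1000).round(1))
np.savez("dock.npz",o=o,R=Rm,th=th)
f=s["frame"][180:320,230:450]
cv2.imwrite("pics/top0c.png",cv2.resize(f,(800,509),interpolation=cv2.INTER_CUBIC)[:,:,::-1])
for nm,lo,hi in(("red",(170,120,60),(180,255,255)),("red0",(0,150,60),(3,255,255)),("purp",(120,50,50),(160,255,255)),("blue",(100,80,60),(118,255,255))):
    k=cv2.inRange(hsv[240:265,310:385],lo,hi);M=cv2.moments(k,True)
    if M["m00"]>4:
        p=[[310+M["m10"]/M["m00"],240+M["m01"]/M["m00"]]];P=onz(s,p,[.101])[0];print(nm,M["m00"],np.round(p,1),P.round(4),"dock",(Rm.T@(P[:2]-o)*1000).round(1))
E
```

```text
[[304.51877 281.40527]
 [306.85568 261.83356]
 [394.11905 272.25305]
 [391.78214 291.82477]]
[[ 0.4909 -0.0285  0.037 ]
 [ 0.4511 -0.0227  0.06  ]
 [ 0.4642 -0.2116  0.037 ]
 [ 0.4249 -0.202   0.06  ]]
dock [ 0.52080409 -0.02139974] 81.59690845482884 res mm [[-2.4  0.7]
 [ 2.8  0.1]
 [-2.6  1.8]
 [ 2.1 -2.6]]
red0 46.0 [[325.3 250.2]] [ 0.5137 -0.0657  0.101 ] dock [-44.9   0.5]
purp 47.0 [[335.3 251.4]] [ 0.5108 -0.0855  0.101 ] dock [-64.9   0.5]
blue 48.0 [[345.3 252.4]] [ 0.5085 -0.1054  0.101 ] dock [-84.9  -0.1]
```

View pics/top0c.png

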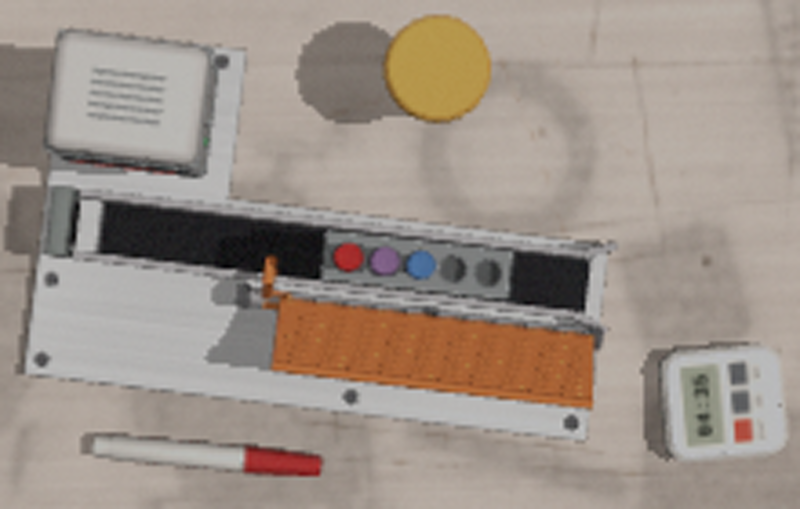

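The crop shows the rack in the lane with the gate shut and ample lane behind the rack. Dock yaw is about 82°, with its origin near (0.521, -0.021). The rack rear is at about x = -138 mm. I'll put the fingers 20° off square, so the pushing finger leads.

>>> {"api": "arm_command", "payload": {
  "moves": [
    [0, 0, 0, 0, 0, -10, 0.0515],
    [0, 0, 0, 0, 0, -10, 0.0515],
    [0, 0, 0, 0, 0, -10, 0.0515],
    [0, 0, 0, 0, 0, -10, 0.0515],
    [0, 0, 0, 0, 0, -10, 0.0515],
    [0, 0, 0, 0, 0, -10, 0.0515],
    [0, 0, 0, 0, 0, -10, 0.0515],
    [0, 0, 0, 0, 0, -10.5, 0.0515],
    [0, 0, 0, 0, 0, 0, 0.0515],
    [0, 0, 0, 0, 0, 0, 0.0515]
  ]
}}

```text
t: 1.35
position: [0.2089, -0.5356, 0.2234]
tcp_rot: [[-0.202, 0.979, -0.0], [0.979, 0.202, 0.0], [0.0, 0.0, -1.0]]
ft_force: [0.1, 0.8, 0.2]
gripper_width: 0.606
grasp_force: 0.0
```

>>> {"api": "arm_command", "payload": {
  "moves": [
    [0.029, 0.032, 0, 0, 0, 0, 0.0515],
    [0.029, 0.032, 0, 0, 0, 0, 0.0515],
    [0.029, 0.032, 0, 0, 0, 0, 0.0515],
    [0.029, 0.032, 0, 0, 0, 0, 0.0515],
    [0.029, 0.032, 0, 0, 0, 0, 0.0515],
    [0.029, 0.032, 0, 0, 0, 0, 0.0515],
    [0.029, 0.032, 0, 0, 0, 0, 0.0515],
    [0.029, 0.032, 0, 0, 0, 0, 0.0515],
    [0.029, 0.032, 0.01, 0, 0, 0, 0.0515],
    [0.029, 0.032, 0.01, 0, 0, 0, 0.0515]
  ]
}}

```text
t: 2.6
position: [0.4636, -0.1853, 0.2036]
tcp_rot: [[-0.202, 0.979, 0.001], [0.979, 0.202, -0.001], [-0.001, 0.001, -1.0]]
ft_force: [0.7, -0.6, 0.9]
gripper_width: 0.605
grasp_force: 0.0
```

>>> {"api": "arm_command", "payload": {
  "moves": [
    [0, 0.002, 0.014, 0, 0, 0, 0.0515],
    [0.001, 0.002, 0.014, 0, 0, 0, 0.0515],
    [0, 0, 0.014, 0, 0, 0, 0.0515],
    [0, 0, 0.014, 0, 0, 0, 0.0515],
    [0, 0, 0.014, 0, 0, 0, 0.0515],
    [0, 0, 0.014, 0, 0, 0, 0.0515],
    [0, 0, 0.014, 0, 0, 0, 0.0515],
    [0, 0, 0.005, 0, 0, 0, 0.0515],
    [0, 0, 0, 0, 0, 0, 0.0515],
    [0, 0, 0, 0, 0, 0, 0.0515]
  ]
}}

```text
t: 3.85
position: [0.467, -0.1848, 0.101]
tcp_rot: [[-0.205, 0.979, 0.001], [0.979, 0.205, -0.001], [-0.001, 0.001, -1.0]]
ft_force: [0.4, 0.6, 0.7]
gripper_width: 0.598
grasp_force: 0.0
```

```bash
python3 - <<'E'
from rig import bot
from h import *
d=np.load("dock.npz")
s=bot.snapshot("scene");w=bot.snapshot("wrist")
f=s["frame"][180:330,240:480]
a=cv2.resize(f,(800,500),interpolation=cv2.INTER_CUBIC)
cv2.imwrite("pics/a1.png",a[:,:,::-1]);cv2.imwrite("pics/w1.png",w["frame"][:,:,::-1])
o=bot.observe();p=o["position"];print(p,(d["R"].T@(p[:2]-d["o"])*1000).round(1))
P=lambda x,y,z:[*(d["R"]@np.array([x,y])/1000+d["o"]),z/1000]
pts=dict(rearR=P(-138,14,68),rearL=P(-138,-14,68),bar_m=P(-195,31,37),bar_mo=P(-195,66,60),tab=P(-7,5,50))
for k,v in pts.items():print(k,proj(w,v).round(),proj(s,v).round())
E
```

```text
[ 0.46694197 -0.18482231  0.10112922] [-169.5   29.4]
rearR [[378. 221.]] [[390. 230.]]
rearL [[428. 239.]] [[381. 225.]]
bar_m [[313. 282.]] [[417. 242.]]
bar_mo [[253. 278.]] [[430. 239.]]
tab [[498. -37.]] [[327. 253.]]
```

View pics/a1.png

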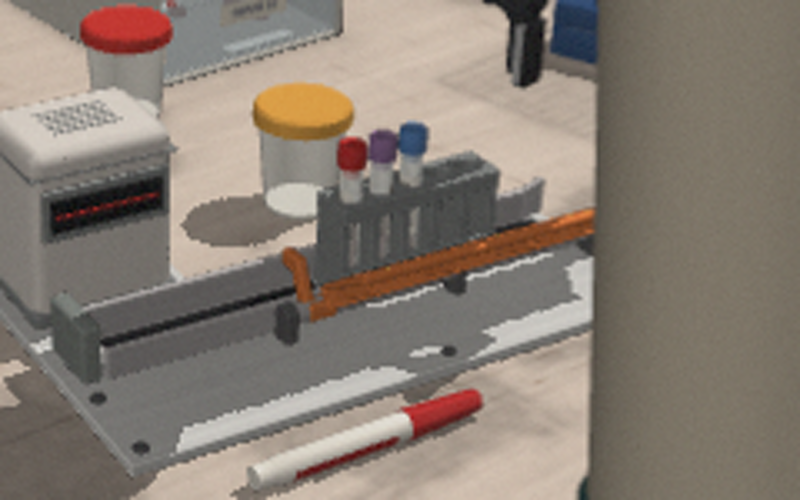

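View pics/w1.png

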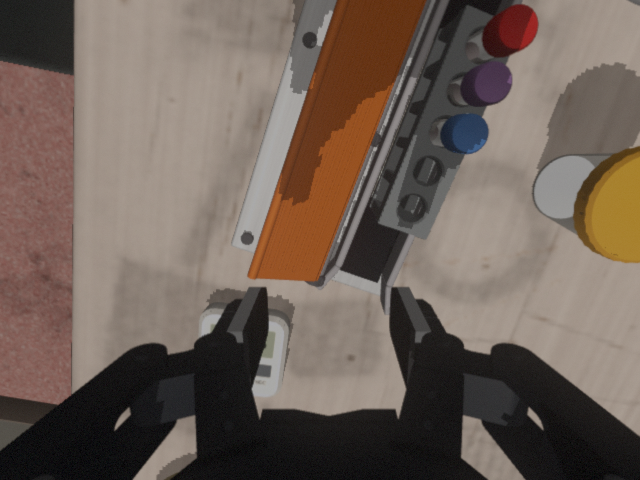

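The wrist view agrees with the predictions: rack rear corners near (380, 222) and (428, 238), bar mouth end near (250, 277)–(322, 281). The scene view shows nothing disturbed. I'll press down in stages.

>>> {"api": "arm_command", "payload": {
  "moves": [
    [0, 0, 0.005, 0, 0, 0, 0.0515],
    [0, 0, 0.005, 0, 0, 0, 0.0515],
    [0, 0, 0.005, 0, 0, 0, 0.0515],
    [0, 0, 0.005, 0, 0, 0, 0.0515],
    [0, 0, 0.005, 0, 0, 0, 0.0515],
    [0, 0, 0.005, 0, 0, 0, 0.0515],
    [0, 0, 0.005, 0, 0, 0, 0.0515],
    [0, 0, 0.005, 0, 0, 0, 0.0515],
    [0, 0, 0, 0, 0, 0, 0.0515],
    [0, 0, 0, 0, 0, 0, 0.0515]
  ]
}}

```text
t: 5.2
position: [0.4666, -0.1847, 0.0607]
tcp_rot: [[-0.205, 0.979, 0.0], [0.979, 0.205, -0.0], [-0.0, 0.0, -1.0]]
ft_force: [-0.6, 0.2, 0.2]
gripper_width: 0.601
grasp_force: 0.0
```

```bash
python3 - <<'E'
from rig import bot
from h import *
s=bot.snapshot("scene");w=bot.snapshot("wrist")
a=cv2.resize(s["frame"][200:290,250:450],(800,360),interpolation=cv2.INTER_CUBIC)
b=cv2.resize(w["frame"],(320,240))
c=np.zeros((600,800,3),np.uint8);c[:360]=a;c[360:,:320]=b
c[360:,320:640]=cv2.resize(bot.snapshot("top")["frame"][210:310,260:420],(320,240)[::1])
cv2.imwrite("pics/a2.png",c[:,:,::-1]);o=bot.observe();print(o["position"],o["ft_force"])
E
```

```text
[ 0.46669411 -0.1847277   0.06079341] [-0.39032515 -0.29700432 -0.30075704]
```

View pics/a2.png

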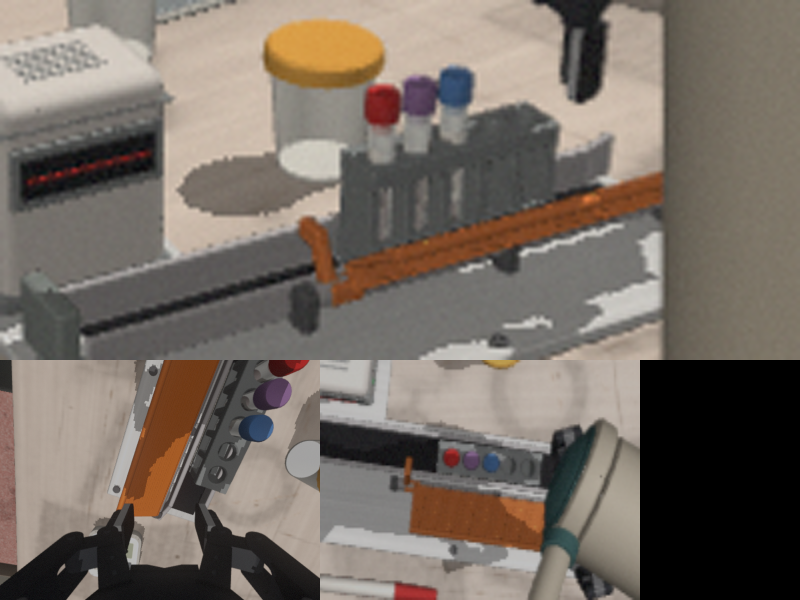

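The bar has not moved yet. I'll project the expected fingertip positions into the wrist view to check whether they are over the bar.

```bash
python3 - <<'E'
from rig import bot
from h import *
d=np.load("dock.npz");w=bot.snapshot("wrist");o=bot.observe();p=o["position"];R=o["tcp_rot"]
for side in(-1,1):
  for x in(-.011,.011):
    for z in (.006,.012,.019):
      print(side,x,z,proj(w,p+R@np.array([x,side*.0258,z])).round())
P=lambda x,y,z:[*(d["R"]@np.array([x,y])/1000+d["o"]),z/1000]
for q in((-195,31,37),(-195,66,60)):print(q,proj(w,P(*q)).round())
f=w["frame"][240:400,200:440];cv2.imwrite("pics/w3.png",cv2.resize(f,(800,533),interpolation=cv2.INTER_CUBIC)[:,:,::-1])
E
```

```text
-1 -0.011 0.006 [[275. 308.]]
-1 -0.011 0.012 [[276. 302.]]
-1 -0.011 0.019 [[278. 295.]]
-1 0.011 0.006 [[273. 264.]]
-1 0.011 0.012 [[275. 260.]]
-1 0.011 0.019 [[277. 255.]]
1 -0.011 0.006 [[384. 308.]]
1 -0.011 0.012 [[382. 302.]]
1 -0.011 0.019 [[380. 296.]]
1 0.011 0.006 [[386. 264.]]
1 0.011 0.012 [[384. 260.]]
1 0.011 0.019 [[382. 255.]]
(-195, 31, 37) [[310. 313.]]
(-195, 66, 60) [[236. 314.]]
```

View pics/w3.png

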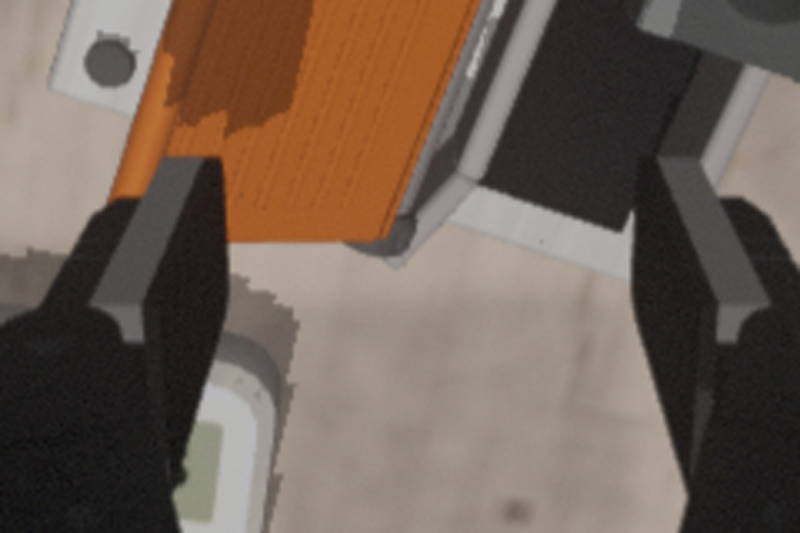

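The pads appear slightly higher or further back than the model says, so the bar has not been reached yet. I'll shift 3 mm forward and keep descending, watching the force.

>>> {"api": "arm_command", "payload": {
  "moves": [
    [0.003, 0.001, 0.003, 0, 0, 0, 0.0515],
    [0, 0, 0.003, 0, 0, 0, 0.0515],
    [0, 0, 0.003, 0, 0, 0, 0.0515],
    [0, 0, 0.003, 0, 0, 0, 0.0515],
    [0, 0, 0, 0, 0, 0, 0.0515],
    [0, 0, 0, 0, 0, 0, 0.0515],
    [0, 0, 0, 0, 0, 0, 0.0515],
    [0, 0, 0, 0, 0, 0, 0.0515],
    [0, 0, 0, 0, 0, 0, 0.0515],
    [0, 0, 0, 0, 0, 0, 0.0515]
  ]
}}

```text
t: 6.65
position: [0.4669, -0.1815, 0.0486]
tcp_rot: [[-0.204, 0.979, 0.0], [0.979, 0.204, -0.0], [-0.0, 0.0, -1.0]]
ft_force: [-0.7, -1.0, 0.1]
gripper_width: 0.601
grasp_force: 0.0
```

```bash
cat > look.py <<'E'
import sys
from rig import bot
from h import *
d=np.load("dock.npz")
s=bot.snapshot("scene");w=bot.snapshot("wrist");t=bot.snapshot("top")
c=np.zeros((600,800,3),np.uint8)
c[:300]=cv2.resize(s["frame"][205:280,250:450],(800,300),interpolation=cv2.INTER_CUBIC)
c[300:,:400]=cv2.resize(w["frame"][200:400,187:453],(400,300))
c[300:,400:]=cv2.resize(t["frame"][180:330,230:430],(400,300),interpolation=cv2.INTER_CUBIC)
cv2.imwrite(sys.argv[1],c[:,:,::-1]);o=bot.observe();p=o["position"]
print(o["t"],p.round(4),(d["R"].T@(p[:2]-d["o"])*1000).round(1),"F dock",(d["R"].T@o["ft_force"][:2]).round(1),o["ft_force"][2].round(1))
for img,n,off in((t,"top",.101),(w,"wrist",.101)):
    hsv=cv2.cvtColor(img["frame"],cv2.COLOR_RGB2HSV)
    k=cv2.inRange(hsv,(100,100,60),(118,255,255))
    for q in cv2.findContours(k,0,2)[0]:
        if 20<cv2.contourArea(q)<3000:
            P=onz(img,[q.reshape(-1,2).mean(0)],[off])[0];D=d["R"].T@(P[:2]-d["o"])*1000
            if abs(D[1])<25: print(n,"blue cap dock",D.round(1))
# gate tab / bar orange in scene: width of bar mask
E
python3 look.py pics/a4.png
```

```text
6.8 [ 0.4669 -0.1815  0.0486] [-166.3   29.9] F dock [ 0.2 -0.5] -0.7
top blue cap dock [-86.1   0.2]
```

```bash
cat >> look.py <<'E'
import pickle
S0=pickle.load(open("s0.pkl","rb"))["scene"]
def tab(im):
    k=cv2.inRange(cv2.cvtColor(im["frame"],cv2.COLOR_RGB2HSV),(4,150,60),(18,255,255));k[:230]=0;k[290:]=0;k[:,:315]=0;k[:,410:]=0
    c=cv2.inRange(k[:,:],255,255);out=[]
    for x in range(320,410,10):
        y=np.where(k[:,x])[0];out.append((x,int(y.min()),int(y.max())) if len(y) else (x,))
    return out
print("before",tab(S0));print("now   ",tab(s))
E
python3 look.py pics/a5.png
```

```text
6.95 [ 0.4669 -0.1815  0.0486] [-166.3   30. ] F dock [ 0.3 -0.5] -0.3
top blue cap dock [-86.1   0.2]
before [(320,), (330, 257, 269), (340, 264, 273), (350, 261, 268), (360, 259, 266), (370, 256, 263), (380, 253, 260), (390, 250, 257), (400, 247, 254)]
now    [(320,), (330, 257, 269), (340, 265, 273), (350, 262, 268), (360, 259, 266), (370, 256, 263), (380, 253, 260), (390, 250, 257), (400, 247, 254)]
```

View pics/a5.png

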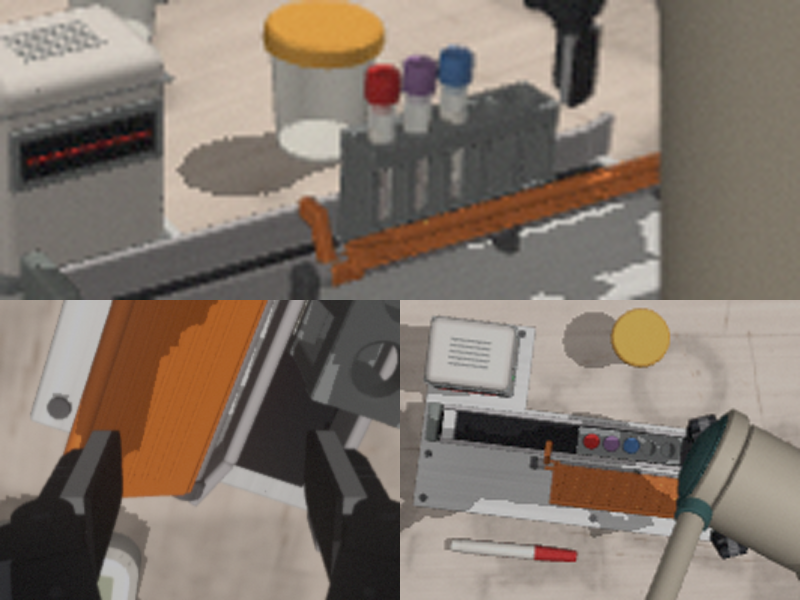

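The scene view shows the pushing finger's tip hanging at about (394, 231), well above the lane. I'll get its height from that ray.

```bash
python3 - <<'E'
from rig import bot
from h import *
d=np.load("dock.npz");s=bot.snapshot("scene");w=bot.snapshot("wrist")
o=bot.observe();p=o["position"]
for nm,px in(("tip bottom",(394,231)),):
  c,r=rays(s,[px]);r=r[0]
  D=lambda P:np.r_[d["R"].T@(P[:2]-d["o"]),P[2]]*1000
  for y in(-10,-2,5):
    c2=D(c);c3=D(c+r)-c2;print(y,(c2+c3*(y-c2[1])/c3[1]).round(1))
# wrist+scene two-ray: inner-front tip corner of push finger, wrist px from tile (308,432)
wp=(187+308*266/400,200+(432-300)*200/300);cw,rw=rays(w,[wp]);cs,rs=rays(s,[(391,231)])
A=np.c_[rw[0],-rs[0]];t=np.linalg.lstsq(A,cs-cw,rcond=None)[0]
print(wp,D(cw+t[0]*rw[0]).round(1),D(cs+t[1]*rs[0]).round(1),D(p).round(1))
E
```

```text
-10 [-168.6  -10.    48.7]
-2 [-161.9   -2.    53.9]
5 [-156.1    5.    58.5]
(391.82, 288.0) [-149.9    8.9   61.8] [-147.2    6.9   61.5] [-166.3   30.    48.6]
```

>>> {"api": "arm_command", "payload": {
  "moves": [
    [0, 0, 0.003, 0, 0, 0, 0.0515],
    [0, 0, 0.003, 0, 0, 0, 0.0515],
    [0, 0, 0.003, 0, 0, 0, 0.0515],
    [0, 0, 0.003, 0, 0, 0, 0.0515],
    [0, 0, 0, 0, 0, 0, 0.0515],
    [0, 0, 0, 0, 0, 0, 0.0515],
    [0, 0, 0, 0, 0, 0, 0.0515],
    [0, 0, 0, 0, 0, 0, 0.0515],
    [0, 0, 0, 0, 0, 0, 0.0515],
    [0, 0, 0, 0, 0, 0, 0.0515]
  ]
}}

```text
t: 8.3
position: [0.467, -0.1815, 0.0367]
tcp_rot: [[-0.205, 0.979, 0.0], [0.979, 0.205, -0.0], [-0.0, 0.0, -1.0]]
ft_force: [0.4, -0.3, 2.6]
gripper_width: 0.605
grasp_force: 1.1
```

```bash
python3 look.py pics/a6.png; python3 - <<'E'
from rig import bot
from h import *
w=bot.snapshot("wrist");o=bot.observe();c,_=rays(w,[(0,0)])
print("cam in tool mm",(o["tcp_rot"].T@(c-o["position"])*1000).round(0))
E
```

```text
8.45 [ 0.467  -0.1815  0.0366] [-166.3   29.9] F dock [ 0.2 -0.3] 2.8
top blue cap dock [-86.1   0.2]
before [(320,), (330, 257, 269), (340, 264, 273), (350, 261, 268), (360, 259, 266), (370, 256, 263), (380, 253, 260), (390, 250, 257), (400, 247, 254)]
now    [(320,), (330, 256, 269), (340, 266, 274), (350, 263, 272), (360, 261, 268), (370, 258, 265), (380, 255, 262), (390, 252, 259), (400, 249, 258)]
cam in tool mm [  71.   -0. -150.]
```

Contact: 2.8 N and the bar is moving. I'll press it to about level.

>>> {"api": "arm_command", "payload": {
  "moves": [
    [0, 0, 0.003, 0, 0, 0, 0.0515],
    [0, 0, 0.003, 0, 0, 0, 0.0515],
    [0, 0, 0.003, 0, 0, 0, 0.0515],
    [0, 0, 0.003, 0, 0, 0, 0.0515],
    [0, 0, 0, 0, 0, 0, 0.0515],
    [0, 0, 0, 0, 0, 0, 0.0515],
    [0, 0, 0, 0, 0, 0, 0.0515],
    [0, 0, 0, 0, 0, 0, 0.0515],
    [0, 0, 0, 0, 0, 0, 0.0515],
    [0, 0, 0, 0, 0, 0, 0.0515]
  ]
}}

```text
t: 9.75
position: [0.4667, -0.1813, 0.0247]
tcp_rot: [[-0.204, 0.979, -0.0], [0.979, 0.204, 0.0], [0.0, -0.0, -1.0]]
ft_force: [-3.7, 0.3, 5.3]
gripper_width: 0.606
grasp_force: 2.4
```

```bash
cat >> look.py <<'E'
def crank(a,y,z):
    # rotate section point about hinge (30,20); positive a carries tab outward/bar down
    c,s_=np.cos(a),np.sin(a);y-=30;z-=20;return 30+c*y+s_*z,20-s_*y+c*z
P=lambda x,y,z:[*(d["R"]@np.array([x,y])/1000+d["o"]),z/1000]
for a in(0,.42,.5,.58,.7,.8):
    o1=[]
    for y,z in((31,37),(66,60)):
        q=crank(a,y,z);e=proj(s,[P(-195,*q),P(-11,*q)])
        o1.append([round(float(np.interp(X,[e[1,0],e[0,0]],[e[1,1],e[0,1]])),1) for X in(350,370,390)])
    print(a,"inner rows",o1[0],"outer rows",o1[1],"tab tip",proj(s,P(-3,*crank(a,5,50))).round(1))
E
python3 look.py pics/a7.png
```

```text
9.9 [ 0.4667 -0.1813  0.0247] [-166.1   30.2] F dock [0.6 3.6] 4.8
top blue cap dock [-85.7   0.1]
before [(320,), (330, 257, 269), (340, 264, 273), (350, 261, 268), (360, 259, 266), (370, 256, 263), (380, 253, 260), (390, 250, 257), (400, 247, 254)]
now    [(320,), (330, 256, 259), (340, 268, 274), (350, 265, 278), (360, 262, 278), (370, 260, 275), (380, 257, 272), (390, 254, 269), (400, 251, 266)]
0 inner rows [261.1, 255.4, 249.8] outer rows [262.0, 256.3, 250.6] tab tip [[325.5 253.2]]
0.42 inner rows [264.3, 258.5, 252.8] outer rows [275.2, 269.7, 263.7] tab tip [[329.8 253. ]]
0.5 inner rows [265.0, 259.2, 253.5] outer rows [277.6, 272.2, 266.2] tab tip [[330.7 253.4]]
0.58 inner rows [265.7, 260.0, 254.2] outer rows [280.0, 274.6, 268.5] tab tip [[331.6 253.9]]
0.7 inner rows [266.9, 261.1, 255.3] outer rows [283.5, 278.1, 271.9] tab tip [[333. 255.]]
0.8 inner rows [267.9, 262.1, 256.3] outer rows [286.2, 280.8, 274.6] tab tip [[334.2 256.1]]
```

View pics/a7.png

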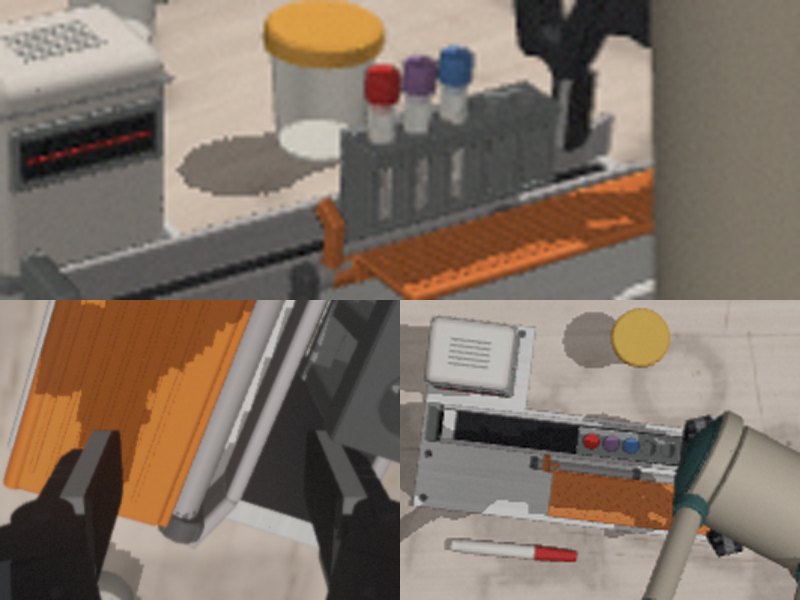

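The pictures show the bar level (edge rows match about 0.57 rad), the tab upright and clear of the lane, and the pushing finger standing in the lane behind the rack. Now I'll push along the lane at 40 mm/s.

>>> {"api": "arm_command", "payload": {
  "moves": [
    [0.0024, 0.0009, 0, 0, 0, 0, 0.0515],
    [0.0024, 0.0009, 0, 0, 0, 0, 0.0515],
    [0.0024, 0.0009, 0, 0, 0, 0, 0.0515],
    [0.0047, 0.0017, 0, 0, 0, 0, 0.0515],
    [0.0047, 0.0017, 0, 0, 0, 0, 0.0515],
    [0.0047, 0.0017, 0, 0, 0, 0, 0.0515],
    [0.0047, 0.0017, 0, 0, 0, 0, 0.0515],
    [0.0047, 0.0017, 0, 0, 0, 0, 0.0515],
    [0.0047, 0.0017, 0, 0, 0, 0, 0.0515],
    [0.0024, 0.0009, 0, 0, 0, 0, 0.0515]
  ]
}}

```text
t: 11.15
position: [0.4729, -0.1416, 0.0248]
tcp_rot: [[-0.205, 0.979, 0.001], [0.979, 0.205, -0.001], [-0.001, 0.0, -1.0]]
ft_force: [-0.7, -4.6, 4.7]
gripper_width: 0.606
grasp_force: 2.9
```

```bash
python3 look.py pics/a8.png | grep -v rows
```

```text
11.3 [ 0.4728 -0.1413  0.0247] [-125.6   29.9] F dock [-2.7 -0.4] 4.1
top blue cap dock [-51.3   0.7]
before [(320,), (330, 257, 269), (340, 264, 273), (350, 261, 268), (360, 259, 266), (370, 256, 263), (380, 253, 260), (390, 250, 257), (400, 247, 254)]
now    [(320,), (330, 255, 270), (340, 268, 274), (350, 265, 278), (360, 262, 278), (370, 260, 275), (380, 257, 272), (390, 254, 269), (400, 258, 266)]
```

>>> {"api": "arm_command", "payload": {
  "moves": [
    [0.0047, 0.0017, 0, 0, 0, 0, 0.0515],
    [0.0047, 0.0017, 0, 0, 0, 0, 0.0515],
    [0.0047, 0.0017, 0, 0, 0, 0, 0.0515],
    [0.0047, 0.0017, 0, 0, 0, 0, 0.0515],
    [0.0047, 0.0017, 0, 0, 0, 0, 0.0515],
    [0.0047, 0.0017, 0, 0, 0, 0, 0.0515],
    [0.0047, 0.0017, 0, 0, 0, 0, 0.0515],
    [0.0047, 0.0017, 0, 0, 0, 0, 0.0515],
    [0.0047, 0.0017, 0, 0, 0, 0, 0.0515],
    [0.0047, 0.0017, 0, 0, 0, 0, 0.0515]
  ]
}}

```text
t: 12.55
position: [0.48, -0.092, 0.0247]
tcp_rot: [[-0.205, 0.979, 0.0], [0.979, 0.205, -0.0], [-0.0, 0.0, -1.0]]
ft_force: [1.4, -5.0, 4.0]
gripper_width: 0.606
grasp_force: 3.1
```

```bash
python3 look.py pics/a9.png | grep -v rows
```

```text
12.7 [ 0.4798 -0.0914  0.0245] [-75.2  30.3] F dock [-1.3 -1.6] 2.1
top blue cap dock [-1.1  0.7]
before [(320,), (330, 257, 269), (340, 264, 273), (350, 261, 268), (360, 259, 266), (370, 256, 263), (380, 253, 260), (390, 250, 257), (400, 247, 254)]
now    [(320,), (330, 255, 259), (340, 268, 274), (350, 265, 278), (360, 262, 278), (370, 260, 275), (380, 264, 272), (390, 254, 269), (400, 251, 266)]
```

>>> {"api": "arm_command", "payload": {
  "moves": [
    [0.0047, 0.0017, 0, 0, 0, 0, 0.0515],
    [0.0047, 0.0017, 0, 0, 0, 0, 0.0515],
    [0.0047, 0.0017, 0, 0, 0, 0, 0.0515],
    [0.0047, 0.0017, 0, 0, 0, 0, 0.0515],
    [0.0047, 0.0017, 0, 0, 0, 0, 0.0515],
    [0.0047, 0.0017, 0, 0, 0, 0, 0.0515],
    [0.0047, 0.0017, 0, 0, 0, 0, 0.0515],
    [0.0047, 0.0017, 0, 0, 0, 0, 0.0515],
    [0.0047, 0.0017, 0, 0, 0, 0, 0.0515],
    [0.0024, 0.0009, 0, 0, 0, 0, 0.0515]
  ]
}}

```text
t: 13.95
position: [0.4863, -0.0448, 0.0246]
tcp_rot: [[-0.205, 0.979, -0.0], [0.979, 0.205, -0.0], [-0.0, -0.0, -1.0]]
ft_force: [0.3, -4.3, 3.6]
gripper_width: 0.605
grasp_force: 2.8
```

```bash
python3 look.py pics/a10.png | grep -v rows
```

```text
14.1 [ 0.4862 -0.0446  0.0245] [-28.   30.8] F dock [-2.  -1.6] 3.5
before [(320,), (330, 257, 269), (340, 264, 273), (350, 261, 268), (360, 259, 266), (370, 256, 263), (380, 253, 260), (390, 250, 257), (400, 247, 254)]
now    [(320,), (330, 255, 259), (340, 268, 274), (350, 265, 278), (360, 270, 278), (370, 260, 275), (380, 257, 272), (390, 254, 269), (400, 251, 266)]
```

>>> {"api": "arm_command", "payload": {
  "moves": [
    [0.0014, 0.0005, 0, 0, 0, 0, 0.0515],
    [0.0014, 0.0005, 0, 0, 0, 0, 0.0515],
    [0.0014, 0.0005, 0, 0, 0, 0, 0.0515],
    [0.0014, 0.0005, 0, 0, 0, 0, 0.0515],
    [0.0014, 0.0005, 0, 0, 0, 0, 0.0515],
    [0.0014, 0.0005, 0, 0, 0, 0, 0.0515],
    [0.0009, 0.0003, 0, 0, 0, 0, 0.0515],
    [0.0009, 0.0003, 0, 0, 0, 0, 0.0515],
    [0.0009, 0.0003, 0, 0, 0, 0, 0.0515],
    [0, 0, 0, 0, 0, 0, 0.0515]
  ]
}}

```text
t: 15.35
position: [0.4879, -0.0333, 0.0245]
tcp_rot: [[-0.204, 0.979, -0.0], [0.979, 0.204, 0.0], [0.0, -0.0, -1.0]]
ft_force: [-0.2, -3.0, 3.0]
gripper_width: 0.603
grasp_force: 2.2
```

```bash
cat > caps.py <<'E'
from rig import bot
from h import *
d=np.load("dock.npz");o=bot.observe();p=o["position"]
print(o["t"],(d["R"].T@(p[:2]-d["o"])*1000).round(1),p[2],"F",(d["R"].T@o["ft_force"][:2]).round(1),o["ft_force"][2])
s=bot.snapshot("top");hsv=cv2.cvtColor(s["frame"],cv2.COLOR_RGB2HSV)
for nm,lo,hi in(("red",(0,150,60),(3,255,255)),("purp",(120,50,50),(160,255,255)),("blue",(100,80,60),(118,255,255))):
    k=cv2.inRange(hsv,lo,hi);k[:225]=0;k[262:]=0;k[:,:240]=0;k[:,400:]=0;M=cv2.moments(k,True)
    if M["m00"]>4:
        P=onz(s,[[M["m10"]/M["m00"],M["m01"]/M["m00"]]],[.101])[0];print(nm,M["m00"],"dock",(d["R"].T@(P[:2]-d["o"])*1000).round(1))
E
python3 caps.py
```

```text
15.35 [-16.6  30.9] 0.024532631856643148 F [-3.  -0.2] 2.9595687376296294
red 42.0 dock [96.6  0.9]
purp 48.0 dock [76.7  1. ]
```

>>> {"api": "arm_command", "payload": {
  "moves": [
    [0.0005, 0.0002, 0, 0, 0, 0, 0.0515],
    [0.0005, 0.0002, 0, 0, 0, 0, 0.0515],
    [0.0005, 0.0002, 0, 0, 0, 0, 0.0515],
    [0.0005, 0.0002, 0, 0, 0, 0, 0.0515],
    [0.0005, 0.0002, 0, 0, 0, 0, 0.0515],
    [0, 0, 0, 0, 0, 0, 0.0515],
    [0, 0, 0, 0, 0, 0, 0.0515],
    [0, 0, 0, 0, 0, 0, 0.0515],
    [0, 0, 0, 0, 0, 0, 0.0515],
    [0, 0, 0, 0, 0, 0, 0.0515]
  ]
}}

```text
t: 16.65
position: [0.4883, -0.0307, 0.0246]
tcp_rot: [[-0.204, 0.979, -0.0], [0.979, 0.204, 0.0], [0.0, -0.0, -1.0]]
ft_force: [-0.5, -2.5, 2.1]
gripper_width: 0.605
grasp_force: 2.3
```

```bash
python3 caps.py
```

```text
16.65 [-14.   30.8] 0.02455035278321364 F [-2.6  0.1] 2.133620800352693
red 42.0 dock [99.   1.2]
purp 46.0 dock [79.2  1.2]
```

>>> {"api": "arm_command", "payload": {
  "moves": [
    [0.0005, 0.0002, 0, 0, 0, 0, 0.0515],
    [0.0005, 0.0002, 0, 0, 0, 0, 0.0515],
    [0.0005, 0.0002, 0, 0, 0, 0, 0.0515],
    [0.0005, 0.0002, 0, 0, 0, 0, 0.0515],
    [0, 0, 0, 0, 0, 0, 0.0515],
    [0, 0, 0, 0, 0, 0, 0.0515],
    [0, 0, 0, 0, 0, 0, 0.0515],
    [0, 0, 0, 0, 0, 0, 0.0515],
    [0, 0, 0, 0, 0, 0, 0.0515],
    [0, 0, 0, 0, 0, 0, 0.0515]
  ]
}}

```text
t: 17.95
position: [0.4885, -0.0306, 0.0247]
tcp_rot: [[-0.206, 0.979, -0.001], [0.979, 0.206, -0.003], [-0.003, -0.001, -1.0]]
ft_force: [-2.2, -10.0, 3.9]
gripper_width: 0.598
grasp_force: 6.0
```

```bash
python3 caps.py; python3 look.py pics/a11.png | grep now
```

```text
17.95 [-13.8  30.6] 0.024731284758842155 F [-10.2   0.7] 3.943542450347782
red 43.0 dock [99.1  1.2]
purp 41.0 dock [79.9  1. ]
now    [(320,), (330, 255, 270), (340, 268, 274), (350, 274, 278), (360, 262, 278), (370, 260, 275), (380, 257, 272), (390, 254, 269), (400, 251, 266)]
```

The rack is against the stop: force jumped to 10 N with no travel. I'll draw back with the bar still held down.

>>> {"api": "arm_command", "payload": {
  "moves": [
    [-0.0024, -0.0009, 0, 0, 0, 0, 0.0515],
    [-0.0047, -0.0017, 0, 0, 0, 0, 0.0515],
    [-0.0047, -0.0017, 0, 0, 0, 0, 0.0515],
    [-0.0047, -0.0017, 0, 0, 0, 0, 0.0515],
    [-0.0047, -0.0017, 0, 0, 0, 0, 0.0515],
    [-0.0047, -0.0017, 0, 0, 0, 0, 0.0515],
    [-0.0047, -0.0017, 0, 0, 0, 0, 0.0515],
    [-0.0047, -0.0017, 0, 0, 0, 0, 0.0515],
    [-0.0047, -0.0017, 0, 0, 0, 0, 0.0515],
    [-0.0047, -0.0017, 0, 0, 0, 0, 0.0515]
  ]
}}

```text
t: 19.4
position: [0.482, -0.0761, 0.0246]
tcp_rot: [[-0.205, 0.979, -0.0], [0.979, 0.205, -0.0], [-0.0, -0.0, -1.0]]
ft_force: [0.0, 2.3, 3.5]
gripper_width: 0.601
grasp_force: 1.7
```

```bash
python3 caps.py; python3 look.py pics/a12.png | grep now
```

```text
19.4 [-59.8  30.4] 0.024571200724571102 F [2.3 0.3] 3.5276431666749444
red 44.0 dock [98.8  1.3]
purp 45.0 dock [78.8  1. ]
blue 49.0 dock [58.9  1. ]
now    [(320,), (330, 256, 270), (340, 268, 274), (350, 265, 278), (360, 262, 278), (370, 267, 275), (380, 258, 272), (390, 254, 269), (400, 251, 266)]
```

>>> {"api": "arm_command", "payload": {
  "moves": [
    [0, 0, -0.003, 0, 0, 0, 0.0515],
    [0, 0, -0.003, 0, 0, 0, 0.0515],
    [0, 0, -0.003, 0, 0, 0, 0.0515],
    [0, 0, -0.003, 0, 0, 0, 0.0515],
    [0, 0, -0.004, 0, 0, 0, 0.0515],
    [0, 0, -0.004, 0, 0, 0, 0.0515],
    [0, 0, -0.004, 0, 0, 0, 0.0515],
    [0, 0, -0.006, 0, 0, 0, 0.0515],
    [0, 0, -0.008, 0, 0, 0, 0.0515],
    [0, 0, -0.01, 0, 0, 0, 0.0515]
  ]
}}

```text
t: 20.85
position: [0.4818, -0.0757, 0.0731]
tcp_rot: [[-0.205, 0.979, -0.001], [0.979, 0.205, 0.0], [0.0, -0.001, -1.0]]
ft_force: [-0.3, -0.4, -0.3]
gripper_width: 0.605
grasp_force: 0.0
```

>>> {"api": "arm_command", "payload": {
  "moves": [
    [0, 0, -0.015, 0, 0, 0, 0.0515],
    [0, 0, -0.015, 0, 0, 0, 0.0515],
    [0, 0, -0.015, 0, 0, 0, 0.0515],
    [0, 0, -0.015, 0, 0, 0, 0.0515],
    [0, 0, -0.015, 0, 0, 0, 0.0515],
    [-0.01, 0, -0.01, 0, 0, 0, 0.0515],
    [-0.02, 0, 0, 0, 0, 0, 0.0515],
    [-0.02, 0, 0, 0, 0, 0, 0.0515],
    [-0.01, 0, 0, 0, 0, 0, 0.0515],
    [0, 0, 0, 0, 0, 0, 0.0515]
  ]
}}

```text
t: 22.1
position: [0.4942, -0.1355, 0.1569]
tcp_rot: [[-0.203, 0.979, -0.001], [0.979, 0.203, 0.001], [0.001, -0.001, -1.0]]
ft_force: [-1.2, -0.6, -0.1]
gripper_width: 0.599
grasp_force: 0.0
```

```bash
python3 caps.py; python3 look.py pics/a13.png | egrep "now|before"
```

```text
22.1 [-116.7    9.6] 0.1569095869698242 F [-0.7  1.1] -0.09319188641851218
red 41.0 dock [98.9  1.4]
purp 45.0 dock [79.1  1.2]
blue 46.0 dock [59.3  1. ]
before [(320,), (330, 257, 269), (340, 264, 273), (350, 261, 268), (360, 259, 266), (370, 256, 263), (380, 253, 260), (390, 250, 257), (400, 247, 254)]
now    [(320,), (330, 257, 269), (340, 264, 273), (350, 261, 268), (360, 258, 266), (370, 255, 263), (380, 253, 260), (390, 250, 257), (400, 247, 254)]
```

View pics/a13.png

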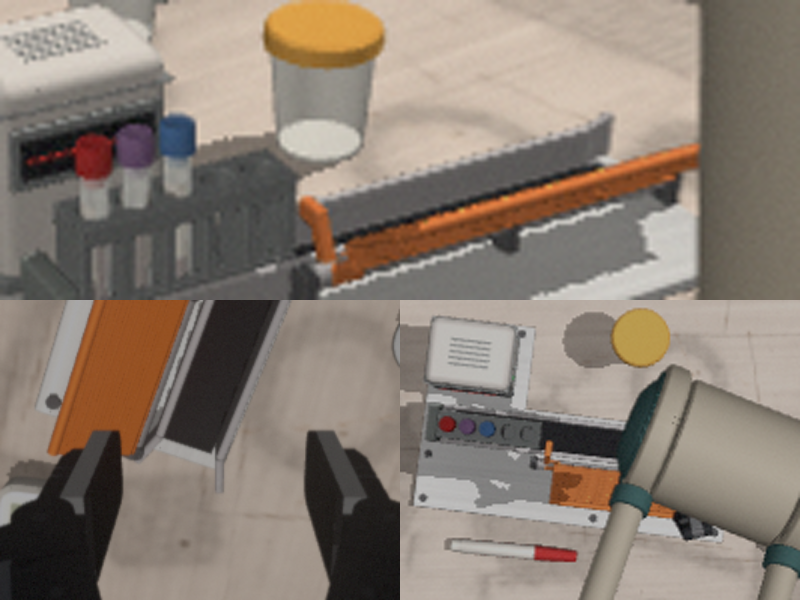

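The rack sits against the stop (cap positions put its centre at x ≈ 59 mm). The gate is back at its original rest rows and shut behind the rack. The cup and marker have not moved.

```bash
python3 -c "
from rig import bot
print(bot.job_done())"
```

```text
the job is handed in; nothing more can be done
None
```

The rack is loaded against the end stop with the gate shut behind it; the cup and marker stayed put, the timer showed no contact but I didn't re-measure it, and the job was handed in at about 22 s.

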